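# Open the combination padlock and hold it up

### The arm

A 6-joint arm with a two-finger parallel gripper is mounted at the origin on the work surface. World frame = base frame: x ahead of the robot, y to its left, z up, the work surface at z = 0. Lengths are in m, angles in rad, forces in N, time in s.
With the tool pointing down it reaches from about 0.3 to 0.775 m from the base axis. Payload 14.6 kg.
Tool frame: the origin (TCP) lies midway between the tips of the shut fingers; the grasp point (between the pads) lies 19 mm behind it; z points along the fingers, y is the direction in which the jaws open and shut (so a half turn about z gives the same grasp; the last joint's range is limited). The gripper opens to 85 mm and grips with 20 to 120 N. Pads are 22 mm wide; open, the fingers measure 114 mm over their backs; the gripper's body (76 mm by 85 mm) begins 54 mm behind the grasp point. The pads swing forward as they close: fully open they stand 13 mm farther back than shut.
Start: joints at [1.204, 0.3, 1.521, -0, 1.321, -0.067], TCP at [0.162, 0.525, 0.231] pointing down, gripper open.
Joint ranges: [-3.03, 3.03], [-0.79, 2.21], [0.23, 2.52], [-1.04, 4.18], [0, 3.07], [-2.55, 2.55]. Speed limits (rad/s): [2.22, 2.22, 2.57, 3.14, 3.14, 3.14].

### API

Orientations are given as a unit quaternion [x, y, z, w].
In Python, from cell import env gives the robot as it stands.
- The arm moves only by the shell command python3 -m jog 'ROWS' [FORCE]. ROWS is a JSON object of lists of equal length, an entry for each row: "delta_pos": the shift along the world's x, y, z in units of 25 mm (1.0 is 25 mm), a list of three; "spin": the turn about the world's z in rad; "grip": the gripper command: -1 is shut, 1 is fully open, values between are in proportion. A call has 1 to 10 rows; each row shifts and turns the commanded pose from where the row before left it; what a row does not reach is not made up. A row lasts 1/12 s, in which the tool goes at most 41.7 mm and 7.16 degrees, less where a joint would pass 70% of its speed; a pose out of reach is approached as far as the arm can. A call is refused whole if a number of a shift passes 1 or a number of a turn 0.125, either way. A call with a gripper value outside its range is refused whole. The fingers move at their own pace and stop on an object; FORCE is the grip in N (left out, the last holds). Time passes only in rows, so rows that do not move let the fingers close. It gives the time, the measured TCP pose, the force and the opening at its end, in the units of the state.
- env.read_state(): the state, without advancing time (a new reading comes with each control period).
- env.snapshot(name): name is "scene" or "top" or "wrist"; returns a dict with "image" (480x640x3 uint8, blue, green, red), "K" (3x3 intrinsics, pixels), "k1" (the pictures are not rectified: a ray, as slopes to the right and down, at radius r is drawn at 1 + k1 r^2 times it, then the intrinsics apply), "world_from_camera" (4x4, takes a point from camera to world coordinates). Camera axes: x right, y down, z forward; pixel columns grow to the right and rows downward; lengths in m; the calibration is good to about 2 mm. A picture is of the moment at which its call begins. There is no depth.
- env.sign_off(): hands the job in, once; it reports no verdict.
Trained networks look in a picture, given as the dict that the camera call returned (one of the last four; its "shot" number tells which), for a name from the list of things; names that differ only in an ending like _2 or _b are one class to them, and where a whole thing is asked for, a point or a joint stands for the part that bears it (a point fixed in the world has none). Each returns a list of dicts, best first, with "conf" (0 to 1); they miss things now and then, are a little off and sometimes report something else, mostly with a low value. They report only what shows in the picture. A call takes as long as a camera call. They do not tell look-alikes from the thing itself.
- env.recognise(thing, picture): "xy" ([column, row] in pixels, amid what is visible of it).
- env.outline_of(thing, picture): "region" (480x640 bool, what is visible of it) and "xy" ([column, row] in pixels, amid what is visible of it).
The state is a dict: "time_s": time; "joint_positions": joint angles; "dq": joint speeds; "joint_efforts": joint torques, N m; "ee_pos": TCP position; "ee_rot": TCP orientation; "force": force on the tool from outside, world axes, zero at the start; "wrist_torque": the same for the moment, N m; "grip_width": finger opening in m.
Only numpy, scipy, OpenCV 4.12 (cv2) and the standard library are available. Lean on these libraries where they do the work, as an engineer would, in place of code of your own. Each camera call takes 0.05 s, during which the arm holds its last target. There are 200 camera calls.

### The job

The lab's combination padlock lies dial-up in its white foam rack: turn the dial clockwise to the zero mark (the long thick one) and let it rest there for a second, then turn it three clicks farther clockwise and, with it at rest on that click, pull the shackle fully open while the lock still lies in its rack. Then lift the opened lock out of the rack and present it, dial facing up and level, about 25 cm above the bench, and finish while still holding it there in the gripper, without putting it down or letting go. Leave everything else on the bench where it is.

Things in the scene. Friction and masses are not known exactly. Their poses are not given: they have to be found in the camera images.
- lock: bare aluminium padlock case, loose, 66 long (its x) x 58 wide (y) x 34 thick (z), 0.38 to 0.56 kg in all; origin at the centre of its underside, z up through the dial. The shackle leaves its -x face. It lies on the pocket floor of the rack, 10 above the bench, so its top 24 stand free above the rack
- zero_mark (a point): the zero mark, the long thick one of 14 black ticks (one per click) round the dial on the lock's top face; it lies on the lock's +x side, opposite the shackle, 27 from the dial's axis
- rack: fixed white foam block, 98 (x) x 90 (y) x 20 high, with a pocket 68 x 60, 10 deep, that keeps the lock from turning or sliding; origin at the centre of its underside; lies parallel to the lock, the shackle over its -x side
- dial (a joint): angle of the black dial about the lock's z axis, rad: 0 = pointer on the zero mark, grows clockwise from above. Clicks every 0.449 and settles in the nearest click when let go (0.05 Nm turns it). The shackle can move only within 0.14 of the third click, 1.346. Starts on one of the three negative clicks; range -1.58 to 2.0; cannot turn while the shackle is out
- dial_grip (a point): point on the dial's axis (through the lock's origin), 50 above the lock's underside: middle of the dial's bar grip, 40 long, 10 wide, 22 high, its top 61 above the lock's underside; it stands on a disc 43 across, 5 thick, on the lock's top face. The bar runs along the pointer (this frame's x axis); a white line on its top and end marks the pointer end
- shackle (a joint): how far the steel shackle is pulled out of the case, m, along the lock's -x: 0 shut, 0.024 fully open (stop). It stays where it is left; about 3 N moves it
- shackle_bow (a point): point midway between the shackle's two legs, 17 above the lock's underside, 62 from the lock's centre along -x when shut; moves with the shackle. Legs: round, 9 thick, along the lock's x, 43 wide over their outsides, 25 clear between; the bow's rounded end lies 20 farther out, the case's face 29 the other way
- spatula: thin steel lab spatula lying flat, 153 long, 16 wide, 5 high, about 100 mm to the right of the rack's centre; a bystander, loose, origin at the centre of its underside, to be left where it is
- tubecap: loose round plastic tube cap, 34 across, 13 high, about 100 mm to the left of the rack's centre; a bystander, loose, origin at the centre of its underside, to be left where it is
- hasp: loose steel hasp plate, 60 x 28, 4 thick, with a 16 high upright at one end; lies beyond the rack; a bystander, loose, origin at the centre of its underside, to be left where it is
- beaker: empty glass beaker, 90 across, 120 high; a bystander, loose, origin at the centre of its underside, to be left where it is
- washbottle: white squeeze bottle, 70 across, 145 high, with a bent spout up to 208; a bystander, loose, origin at the centre of its underside, to be left where it is
- jar: small closed jar, 56 across, 75 high; a bystander, loose, origin at the centre of its underside, to be left where it is
Mind the look-alikes: they are no part of the job. What is shaped like the lock but red is not meant. Several things have the shape of the rack; the one meant has the colours described above.

How it is judged:
By the outcome, as a careful person would: the job done as asked, in the order asked, and still so for the second after the job is handed in, while the arm keeps its last pose, push and grip.
It also fails if it takes over 69 s, if anything falls off the work surface, if the arm or the gripper's body presses on something with over 40 N, if the wrist force passes 120 N, or if a joint passes its speed limit or range.

## Working session

There is one attempt and no reset: what is moved stays moved. The work goes in short steps, Python scripts to look and compute and a shell command to move; the robot and the scene stay as the last step left them, time stands still between calls to the robot, and variables do not carry over. Pictures are saved under pics/ and viewed, about 8 in all and at most 12, crops included, and the job is handed in when it is done.

```bash
ls; mkdir -p pics; cat > h.py <<'E'
import numpy as np, cv2
from cell import env
def ray(s,uv):
    K=np.array(s["K"]);k=s["k1"]
    d=np.array([(uv[0]-K[0,2])/K[0,0],(uv[1]-K[1,2])/K[1,1]]);u=d.copy()
    for _ in range(20): u=d/(1+k*(u@u))
    T=np.array(s["world_from_camera"]);return T[:3,3],T[:3,:3]@np.array([u[0],u[1],1])
def at(s,uv,z):
    o,d=ray(s,uv);return o+d*(z-o[2])/d[2]
def px(s,p):
    T=np.linalg.inv(np.array(s["world_from_camera"]));c=T[:3,:3]@np.array(p)+T[:3,3]
    u=c[:2]/c[2];u=u*(1+s["k1"]*(u@u));K=np.array(s["K"]);return np.array([K[0,0]*u[0]+K[0,2],K[1,1]*u[1]+K[1,2]])
E
python3 - <<'E'
from h import *
for n in ["top","scene"]:
    s=env.snapshot(n);cv2.imwrite(f"pics/{n}0.png",s["image"])
    for t,z in [("lock",.034),("rack",.02),("dial",.06),("shackle",.027),("spatula",0),("tubecap",.013),("hasp",0),("beaker",.06),("washbottle",.1),("jar",.07)]:
        for r in env.recognise(t,s)[:4]: print(n,t,round(r["conf"],2),np.round(r["xy"]),at(s,r["xy"],z).round(3))
print(env.read_state())
E
```

```text
pics
top lock 0.59 [398. 256.] [ 0.526 -0.243  0.034]
top lock 0.56 [289. 247.] [0.541 0.007 0.034]
top rack 0.82 [260. 338.] [0.332 0.067 0.02 ]
top rack 0.55 [301. 248.] [ 0.54  -0.021  0.02 ]
top rack 0.16 [331. 249.] [ 0.541 -0.09   0.02 ]
top dial 0.75 [292. 242.] [ 0.548 -0.001  0.06 ]
top dial 0.54 [402. 252.] [ 0.531 -0.248  0.06 ]
top shackle 0.6 [375. 274.] [ 0.484 -0.191  0.027]
top shackle 0.47 [271. 271.] [0.486 0.047 0.027]
top spatula 0.65 [329. 252.] [ 0.537 -0.086  0.   ]
top tubecap 0.58 [253. 223.] [0.6   0.095 0.013]
top hasp 0.83 [316. 213.] [ 0.629 -0.051  0.   ]
top beaker 0.8 [195. 156.] [0.749 0.233 0.06 ]
top washbottle 0.84 [412. 169.] [ 0.714 -0.266  0.1  ]
top jar 0.88 [464. 291.] [ 0.447 -0.386  0.07 ]
scene lock 0.58 [355. 271.] [0.545 0.008 0.034]
scene lock 0.55 [268. 213.] [ 0.531 -0.235  0.034]
scene rack 0.74 [432. 232.] [0.349 0.075 0.02 ]
scene rack 0.71 [348. 288.] [0.579 0.014 0.02 ]
scene dial 0.8 [261. 208.] [ 0.547 -0.238  0.06 ]
scene dial 0.53 [352. 270.] [0.563 0.011 0.06 ]
scene shackle 0.56 [292. 215.] [ 0.499 -0.195  0.027]
scene shack
[... 328 characters left out ...]
8 0.014 0.07 ]
{'time_s': 1.1, 'joint_positions': array([ 1.20441435e+00,  2.99878429e-01,  1.52100632e+00,  3.42288862e-05,
        1.32068582e+00, -6.66254443e-02]), 'dq': array([ 0.0011154 , -0.00075591,  0.00087261,  0.00039201,  0.00139489,
       -0.00302621]), 'joint_efforts': array([-1.21750090e-03, -5.43361616e+01, -3.61984205e+01, -9.90977924e-05,
        6.01504471e-04,  2.40531733e-06]), 'ee_pos': array([0.1624136 , 0.52546426, 0.23128974]), 'ee_rot': array([ 1.49321954e-01,  9.88788629e-01,  1.43463004e-05, -1.38228583e-05]), 'force': array([ 0.13419948,  0.10873449, -0.01430434]), 'wrist_torque': array([ 0.01759669, -0.04064779,  0.00835803]), 'grip_width': 0.08561399575493032}
```

```bash
python3 - <<'E'
import cv2
t=cv2.imread("pics/top0.png");s=cv2.imread("pics/scene0.png")
a=cv2.resize(t[140:360,180:480],(800,587),interpolation=cv2.INTER_CUBIC)
cv2.imwrite("pics/a.png",a)
E
```

```text
(no output)
```

View pics/a.png

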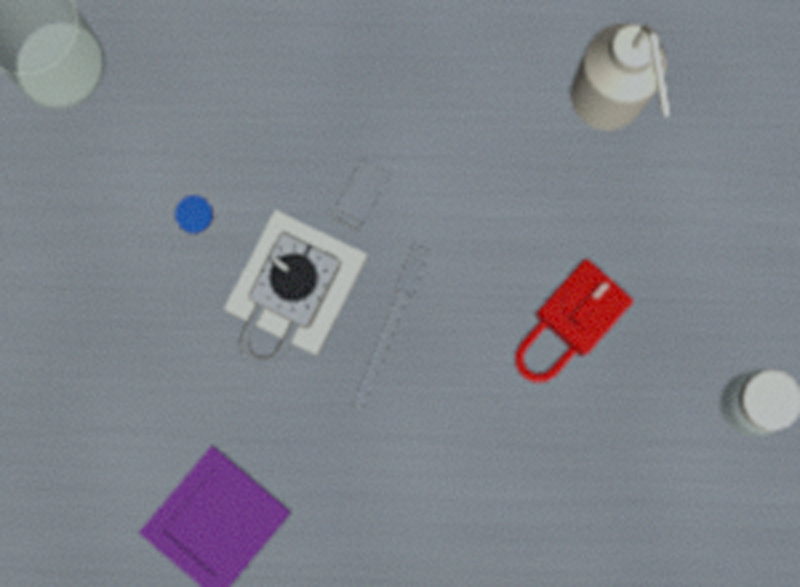

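The white rack and its grey lock at about (289,245) are the ones meant. The look-alikes are the red lock at (398,256) and the purple rack at (260,338). I'll move above the grey lock for a close check.

```bash
python3 -m jog '{"delta_pos":[[0.7,-1,0],[0.7,-1,0],[0.7,-1,0],[0.7,-1,0],[0.7,-1,0],[0.7,-1,0],[0.7,-1,0],[0.7,-1,0],[0.7,-1,0],[0.7,-1,0]],"spin":[0.05,0.05,0.05,0.05,0.05,0.05,0.05,0.05,0.05,0.05],"grip":[1,1,1,1,1,1,1,1,1,1]}' 30
python3 -m jog '{"delta_pos":[[0.7,-1,0.2],[0.7,-1,0.2],[0.7,-1,0.2],[0.7,-1,0.2],[0.7,-1,0.2],[0.7,-1,0],[0.7,-1,0],[0.7,-1,0],[0.7,-1,0],[0,0,0]],"spin":[0.05,0.05,0.05,0.05,0.05,0.05,0.05,0.05,0.05,0],"grip":[1,1,1,1,1,1,1,1,1,1]}'
python3 - <<'E'
from h import *
s=env.snapshot("wrist");cv2.imwrite("pics/w1.png",s["image"])
print(np.array(s["world_from_camera"]).round(3), s["K"])
for t in ["rack","lock","dial","shackle"]:
    for r in env.outline_of(t,s)[:1]: print(t,r["conf"],r["xy"],r["region"].sum(),at(s,r["xy"],.03))
E
```

```text
time_s: 1.93
ee_pos: [0.338, 0.2741, 0.2315]
ee_rot: [-0.101, 0.995, 0.0, 0.0]
force: [0.7, 0.1, 0.5]
grip_width: 0.0853
time_s: 2.77
ee_pos: [0.4968, 0.047, 0.256]
ee_rot: [-0.319, 0.948, -0.0, -0.0]
force: [-0.1, 1.4, 0.5]
grip_width: 0.0854
[[-0.605  0.753  0.259  0.429]
 [ 0.796  0.572  0.197 -0.004]
 [ 0.     0.325 -0.946  0.399]
 [ 0.     0.     0.     1.   ]] [[357.45510437   0.         321.09559326]
 [  0.         357.45510437 236.42521927]
 [  0.           0.           1.        ]]
rack 0.91 [253.7, 177.6] 3386 [ 0.5210555  -0.02194063  0.03      ]
lock 0.84 [264.7, 205.3] 4633 [0.53854611 0.00388625 0.03      ]
dial 0.81 [258.1, 216.6] 1395 [0.55314708 0.00526899 0.03      ]
shackle 0.93 [116.1, 17.5] 1191 [ 0.47404394 -0.20941723  0.03      ]
```

View pics/w1.png

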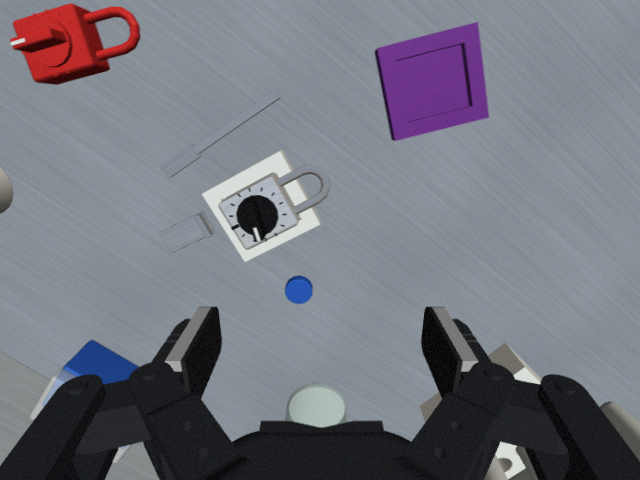

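```bash
cat > meas.py <<'E'
from h import *
def rackpose(s,c):
    im=s["image"].astype(int);p=px(s,[c[0],c[1],.02]).astype(int)
    m=((im.min(2)>195)).astype(np.uint8);n,l,st,ce=cv2.connectedComponentsWithStats(m)
    # biggest white comp near p
    d=[(st[i,4] if np.hypot(*(ce[i]-p))<60 else 0) for i in range(1,n)]
    i=1+int(np.argmax(d));ys,xs=np.where(l==i)
    h=cv2.convexHull(np.c_[xs,ys].astype(np.float32))[:,0]
    w=np.array([at(s,q,.02)[:2] for q in h],np.float32)*1000
    return cv2.minAreaRect(w),st[i,4]
E
python3 - <<'E'
from meas import *
for n in ["wrist","top"]:
    s=env.snapshot(n);print(n,rackpose(s,[.545,.0]))
    if n=="wrist":
        a=cv2.resize(s["image"][130:280,170:350],None,fx=4,fy=4,interpolation=cv2.INTER_CUBIC);cv2.imwrite("pics/w1c.png",a)
E
```

```text
wrist (((547.5584106445312, 2.7952041625976562), (89.93445587158203, 98.01856231689453), 64.72225952148438), np.int32(2722))
top (((525.7434692382812, -25.674816131591797), (6.6066060066223145, 1.642633318901062), 46.29115676879883), np.int32(5))
```

View pics/w1c.png

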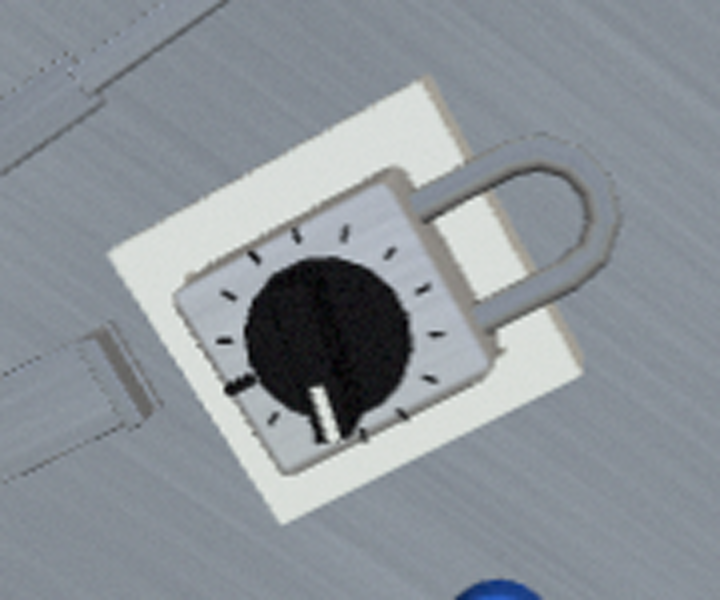

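```bash
python3 - <<'E'
from h import *
s=env.snapshot("wrist");c=np.array([.5476,.0028]);yaw=np.radians(-25.3)
f=lambda p:(p[0]/4+170,p[1]/4+130)
for n,p,z in [("in",(318,390),.071),("out",(328,435),.071),("zero",(240,384),.044),("t-1",(275,419),.044),("t",(364,434),.044),("t1",(225,341),.044)]:
    q=at(s,f(p),z)[:2];d=q-c;print(n,q.round(4),"r",np.hypot(*d).round(4),"clockwise from zero",np.angle(np.exp(1j*(yaw-np.arctan2(d[1],d[0])))).round(3))
print("cen",px(s,[*c,.044]),env.read_state()["ee_pos"].round(4),env.read_state()["ee_rot"].round(4))
E
```

```text
in [0.5516 0.0081] r 0.0067 clockwise from zero -1.373
out [0.5597 0.0165] r 0.0183 clockwise from zero -1.288
zero [ 0.5728 -0.0084] r 0.0276 clockwise from zero -0.024
t-1 [0.5754 0.0042] r 0.0278 clockwise from zero -0.492
t [0.5646 0.0253] r 0.0282 clockwise from zero -1.365
t1 [ 0.5653 -0.0178] r 0.0272 clockwise from zero 0.418
cen [252.24497814 213.68718131] [0.4947 0.0512 0.2565] [-3.198e-01  9.475e-01 -0.000e+00  2.000e-04]
```

```bash
python3 -m jog '{"delta_pos":[[0.7,-0.64,-0.5],[0.7,-0.64,-0.5],[0.7,-0.64,-0.5],[0,0,-1],[0,0,-0.8],[0,0,0],[0,0,0]],"spin":[0.085,0.085,0.083,0,0,0,0],"grip":[1,1,1,1,1,1,1]}'
python3 - <<'E'
from meas import *
s=env.snapshot("wrist");cv2.imwrite("pics/w2.png",s["image"]);print(rackpose(s,[.5476,.0028]))
st=env.read_state();print(st["ee_pos"].round(4),st["ee_rot"].round(4),st["joint_positions"].round(3))
for r in env.outline_of("dial",s)[:1]:
    print(r["conf"],r["xy"],at(s,r["xy"],.06));ys,xs=np.where(r["region"]);print(xs.min(),xs.max(),ys.min(),ys.max())
print(px(s,[.5476,.0028,.071]),px(s,[.5476,.0028,.044]))
E
```

```text
time_s: 3.75
ee_pos: [0.5471, 0.0029, 0.1738]
ee_rot: [-0.437, 0.9, 0.0, -0.001]
force: [0.1, -0.8, 0.8]
grip_width: 0.0853
(((547.8484497070312, 3.0378074645996094), (90.12425994873047, 97.88245391845703), 64.84101104736328), np.int32(4302))
[0.5477 0.0028 0.1749] [-4.366e-01  8.996e-01 -2.000e-04  4.000e-04] [-0.062  0.346  1.596 -0.     1.199 -2.536]
0.97 [322.4, 231.3] [0.54549902 0.00355517 0.06      ]
294 347 202 261
[319.57608648 236.92794416] [319.64504996 225.90981409]
```

View pics/w2.png

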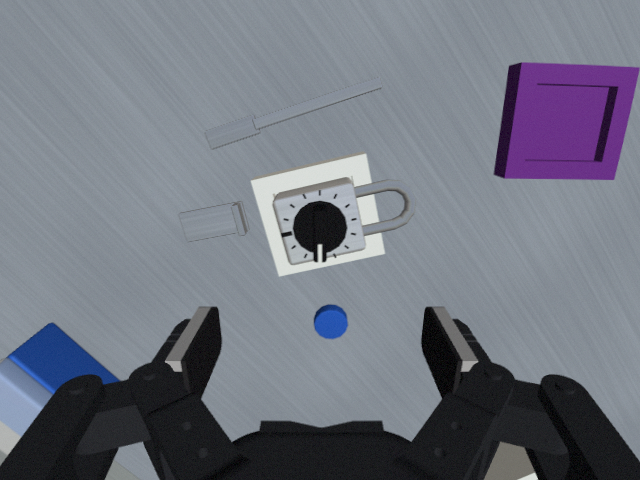

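The close view confirms the choice: grey lock in the white rack, dial at (320,228), pointer straight down at (320,252) and zero mark at (285,234), so three clicks short. I'll descend and grip the bar.

```bash
python3 -m jog '{"delta_pos":[[0,0,-0.8],[0,0,-0.8],[0,0,-0.8],[0,0,-0.8],[0,0,-0.8],[0,0,-0.5],[0,0,-0.38],[0,0,0],[0,0,0]],"spin":[-0.05,0,0,0,0,0,0,0,0],"grip":[1,1,0.5,0,-0.3,-0.3,-0.3,-0.3,-0.3]}' 30
python3 -m jog '{"delta_pos":[[0,0,0],[0,0,0],[0,0,0],[0,0,0],[0,0,0],[0,0,0],[0,0,0],[0,0,0]],"spin":[0,0,0,0,0,0,0,0],"grip":[-1,-1,-1,-1,-1,-1,-1,-1]}' 40
```

```text
time_s: 4.6
ee_pos: [0.548, 0.0026, 0.0528]
ee_rot: [-0.414, 0.91, -0.0, 0.001]
force: [0.6, -0.8, -0.7]
grip_width: 0.0303
time_s: 5.27
ee_pos: [0.5482, 0.0026, 0.0532]
ee_rot: [-0.414, 0.91, -0.0, 0.001]
force: [-1.0, 1.3, 7.2]
grip_width: 0.0092
```

```bash
python3 -m jog '{"delta_pos":[[0,0,0],[0,0,0],[0,0,0],[0,0,0],[0,0,0],[0,0,0],[0,0,0],[0,0,0],[0,0,0],[0,0,0]],"spin":[-0.11,-0.11,-0.11,-0.11,-0.11,-0.11,-0.11,-0.11,-0.11,-0.11],"grip":[-1,-1,-1,-1,-1,-1,-1,-1,-1,-1]}'
python3 -m jog '{"delta_pos":[[0,0,0],[0,0,0],[0,0,0],[0,0,0]],"spin":[-0.1,-0.096,0,0],"grip":[-1,-1,-1,-1]}'
python3 - <<'E'
from h import *
st=env.read_state();x,y,z,w=st["ee_rot"];a=np.arctan2(2*y*y-1,2*x*y)
print("dial est",-(a-np.pi/2)-0.442, st["wrist_torque"].round(2),st["force"].round(1),st["grip_width"])
E
```

```text
time_s: 6.1
ee_pos: [0.548, 0.0029, 0.0532]
ee_rot: [0.126, 0.992, 0.0, 0.001]
force: [-2.0, 4.9, 6.8]
grip_width: 0.0092
time_s: 6.43
ee_pos: [0.5481, 0.003, 0.0532]
ee_rot: [0.22, 0.976, 0.001, 0.001]
force: [-1.5, 5.4, 7.7]
grip_width: 0.0093
dial est 0.0014316248857581537 [ 0.85  0.28 -0.07] [-1.5  5.4  7.7] 0.009274406443531317
```

Now I'll release it a little so it can settle, let it rest for over a second, and look.

```bash
python3 -m jog '{"delta_pos":[[0,0,0],[0,0,0],[0,0,0],[0,0,0],[0,0,0],[0,0,0],[0,0,0],[0,0,0],[0,0,0],[0,0,0]],"spin":[0,0,0,0,0,0,0,0,0,0],"grip":[-0.3,-0.3,-0.3,-0.3,-0.3,-0.3,-0.3,-0.3,-0.3,-0.3]}'
python3 -m jog '{"delta_pos":[[0,0,0],[0,0,0],[0,0,0],[0,0,0],[0,0,0],[0,0,0],[0,0,0],[0,0,0],[0,0,0],[0,0,0]],"spin":[0,0,0,0,0,0,0,0,0,0],"grip":[-0.3,-0.3,-0.3,-0.3,-0.3,-0.3,-0.3,-0.3,-0.3,-0.3]}'
python3 - <<'E'
from h import *
st=env.read_state();print(st["force"].round(1),st["grip_width"])
w=env.snapshot("wrist")["image"];s=env.snapshot("scene")
p=px(s,[.548,.003,.06]).astype(int)
a=cv2.resize(s["image"][p[1]-60:p[1]+60,p[0]-60:p[0]+60],(400,400),interpolation=cv2.INTER_CUBIC)
cv2.imwrite("pics/z.png",np.hstack([cv2.resize(w[60:380,160:480],(400,400)),a]))
E
```

```text
time_s: 7.27
ee_pos: [0.5474, 0.0025, 0.0518]
ee_rot: [0.22, 0.976, -0.0, -0.0]
force: [-0.6, 0.5, 0.4]
grip_width: 0.03
time_s: 8.1
ee_pos: [0.5474, 0.0025, 0.0518]
ee_rot: [0.22, 0.976, 0.0, 0.0]
force: [-0.2, -0.4, -0.2]
grip_width: 0.0301
[-0.2 -0.4 -0.2] 0.030068055957424573
```

View pics/z.png

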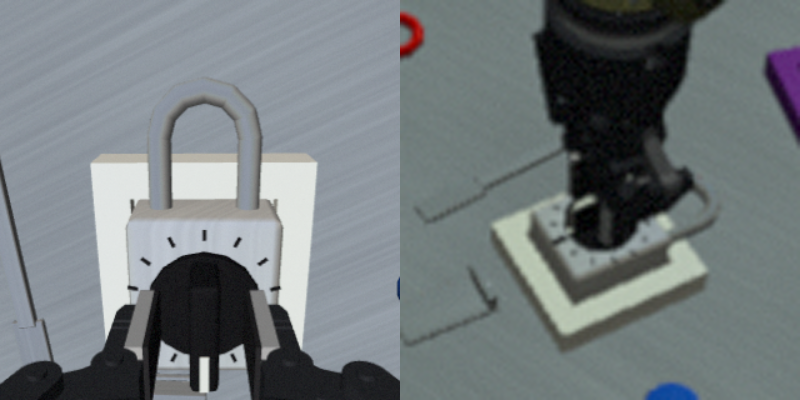

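The pointer in the left crop, at (205,375), hides the zero mark and its neighbouring ticks are symmetric, so the dial is resting at zero. Next come the three further clicks.

```bash
python3 -m jog '{"delta_pos":[[0,0,0.06],[0,0,0],[0,0,0],[0,0,0],[0,0,0]],"spin":[0,0,0,0,0],"grip":[-1,-1,-1,-1,-1]}' 40
python3 -m jog '{"delta_pos":[[0,0,0],[0,0,0],[0,0,0],[0,0,0],[0,0,0],[0,0,0],[0,0,0],[0,0,0],[0,0,0],[0,0,0]],"spin":[-0.11,-0.11,-0.11,-0.11,-0.11,-0.11,-0.11,-0.11,-0.11,-0.11],"grip":[-1,-1,-1,-1,-1,-1,-1,-1,-1,-1]}'
python3 -m jog '{"delta_pos":[[0,0,0],[0,0,0],[0,0,0],[0,0,0],[0,0,0]],"spin":[-0.12,-0.126,0,0,0],"grip":[-1,-1,-1,-1,-1]}' || true
python3 - <<'E'
from h import *
st=env.read_state();x,y,z,w=st["ee_rot"];a=np.arctan2(2*y*y-1,2*x*y)
print("dial est",-(a-np.pi/2)-0.442, st["wrist_torque"].round(2),st["force"].round(1),st["grip_width"])
E
```

```text
time_s: 8.62
ee_pos: [0.5477, 0.0026, 0.0535]
ee_rot: [0.22, 0.976, 0.0, 0.0]
force: [0.7, 2.2, 2.8]
grip_width: 0.0089
time_s: 9.45
ee_pos: [0.548, 0.0028, 0.0537]
ee_rot: [0.699, 0.715, 0.001, 0.0]
force: [3.6, 3.1, 1.5]
grip_width: 0.0088
dial est 1.1061230142300338 [ 0.75 -0.49  0.04] [3.6 3.1 1.5] 0.00880905932298063out of range: a turn must lie within [-0.125, 0.125]
```

```bash
python3 -m jog '{"delta_pos":[[0,0,0],[0,0,0],[0,0,0],[0,0,0]],"spin":[-0.12,-0.12,0,0],"grip":[-1,-1,-1,-1]}'
python3 -m jog '{"delta_pos":[[0,0,0],[0,0,0],[0,0,0],[0,0,0],[0,0,1],[0,0,1],[0,0,1],[0,0,0.8],[0,0,0],[0,0,0]],"spin":[0,0,0,0,0,0,0,0,0,0],"grip":[-0.3,-0.3,-0.2,0,0.5,1,1,1,1,1]}'
python3 -m jog '{"delta_pos":[[0,0,0],[0,0,0],[0,0,0],[0,0,0],[-0.4,0.2,0],[-0.4,0.2,0],[-0.4,0.2,0],[-0.4,0.2,0],[-0.4,0.2,0],[-0.32,0.1,0]],"spin":[0.12,0.12,0.12,0.12,0.12,0.12,0.12,0.12,0.12,0.12],"grip":[1,1,1,1,1,1,1,1,1,1]}'
python3 -m jog '{"delta_pos":[[0,0,0],[0,0,0],[0,0,0],[0,0,0]],"spin":[0.12,0.026,0,0],"grip":[1,1,1,1]}'
python3 - <<'E'
from meas import *
s=env.snapshot("wrist");cv2.imwrite("pics/w3.png",s["image"]);print(rackpose(s,[.5476,.0028]))
st=env.read_state();x,y,z,w=st["ee_rot"];print(st["ee_pos"].round(4),"jaw yaw",np.arctan2(2*y*y-1,2*x*y).round(3),st["joint_positions"].round(3))
c=np.array([.5477,.0029]);R=lambda v,z:[*(c+np.array([[.904,.427],[-.427,.904]])@np.array(v)/1000),z]
print([px(s,R(v,.027)).round(0) for v in [(-62,0),(-82,0),(-55,17),(-55,-17)]])
for r in env.outline_of("shackle",s)[:2]: print(r["conf"],r["xy"],at(s,r["xy"],.03))
E
```

```text
time_s: 9.78
ee_pos: [0.5479, 0.0027, 0.0536]
ee_rot: [0.778, 0.628, 0.001, 0.0]
force: [2.4, 3.8, 2.8]
grip_width: 0.0089
time_s: 10.62
ee_pos: [0.5476, 0.0024, 0.1489]
ee_rot: [0.778, 0.628, 0.001, 0.001]
force: [-0.3, -0.9, -0.8]
grip_width: 0.0855
time_s: 11.45
ee_pos: [0.4881, 0.0303, 0.1468]
ee_rot: [0.284, 0.959, -0.0, -0.001]
force: [0.1, -0.7, 0.2]
grip_width: 0.0856
time_s: 11.78
ee_pos: [0.489, 0.0299, 0.1473]
ee_rot: [0.217, 0.976, -0.0, -0.001]
force: [1.1, 0.6, 0.6]
grip_width: 0.0854
(((562.5880126953125, 33.90677261352539), (22.057546615600586, 97.64522552490234), 66.38796997070312), np.int32(1815))
[0.4891 0.0299 0.1475] jaw yaw 1.132 [-0.014  0.259  1.782 -0.     1.103 -1.146]
[array([323., 233.]), array([323., 208.]), array([345., 241.]), array([301., 241.])]
0.62 [88.1, 324.8] [ 0.48052221 -0.1896653   0.03      ]
0.59 [326.4, 221.3] [0.48371876 0.03593138 0.03      ]
```

View pics/w3.png

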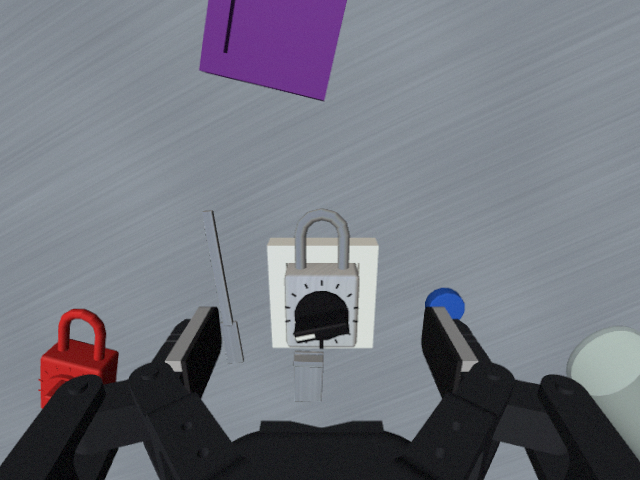

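The pointer in this view, at (300,338), is about 77° clockwise of zero, which is the third click. The shackle is centred between the jaws at (322,235). I'll descend beside the legs and grip.

```bash
python3 -m jog '{"delta_pos":[[0,0,-0.8],[0,0,-0.8],[0,0,-0.8],[0,0,-0.8],[0,0,-0.8],[0,0,-0.8],[0,0,-0.62],[0,0,0],[0,0,0]],"spin":[0,0,0,0,0,0,0,0,0],"grip":[0.45,0.45,0.45,0.45,0.45,0.45,0.45,0.45,0.45]}'
python3 -m jog '{"delta_pos":[[0,0,0],[0,0,0],[0,0,0],[0,0,0],[0,0,0],[0,0,0],[0,0,0],[0,0,0]],"spin":[0,0,0,0,0,0,0,0],"grip":[-0.3,-0.3,-0.3,-0.3,-0.3,-0.3,-0.3,-0.3]}' 30
```

```text
time_s: 12.63
ee_pos: [0.4891, 0.0299, 0.0124]
ee_rot: [0.217, 0.976, -0.0, -0.001]
force: [-0.3, 0.1, -0.0]
grip_width: 0.0618
time_s: 13.3
ee_pos: [0.4899, 0.0299, 0.0138]
ee_rot: [0.217, 0.976, 0.0, 0.001]
force: [-2.1, -0.5, 6.9]
grip_width: 0.0411
```

```bash
python3 -m jog '{"delta_pos":[[-0.115,0.055,0],[-0.115,0.055,0],[-0.115,0.055,0],[-0.115,0.055,0],[-0.115,0.055,0],[-0.115,0.055,0],[-0.115,0.055,0],[-0.115,0.055,0],[0,0,0],[0,0,0]],"spin":[0,0,0,0,0,0,0,0,0,0],"grip":[-0.3,-0.3,-0.3,-0.3,-0.3,-0.3,-0.3,-0.3,-0.3,-0.3]}'
python3 - <<'E'
from h import *
st=env.read_state();print(st["force"].round(1),st["wrist_torque"].round(2),st["grip_width"])
w=env.snapshot("wrist")["image"];cv2.imwrite("pics/o.png",w[60:400,120:520])
E
```

```text
time_s: 14.13
ee_pos: [0.4672, 0.0407, 0.0132]
ee_rot: [0.217, 0.976, -0.0, 0.001]
force: [7.0, -5.2, 1.1]
grip_width: 0.0413
[ 7.  -5.2  1.1] [-0.91 -1.23  0.08] 0.04126141939722818
```

View pics/o.png

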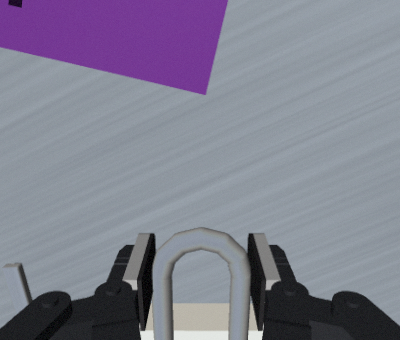

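```bash
python3 -m jog '{"delta_pos":[[-0.075,0.035,0],[-0.075,0.035,0],[0,0,0],[0,0,0]],"spin":[0,0,0,0],"grip":[-0.3,-0.3,-0.3,-0.3]}'
```

```text
time_s: 14.52
ee_pos: [0.4647, 0.0418, 0.0136]
ee_rot: [0.217, 0.976, 0.0, 0.003]
force: [14.3, -12.9, -0.3]
grip_width: 0.0408
```

```bash
python3 -m jog '{"delta_pos":[[0,0,0],[0,0,0],[0,0,0],[0,0,0.5],[0,0,1],[0,0,1],[0,0,1],[0,0,1],[0,0,1],[0,0,0]],"spin":[0,0,0,0,0,0,0,0,0,0],"grip":[0.45,0.45,0.45,0.45,0.7,1,1,1,1,1]}'
python3 -m jog '{"delta_pos":[[0.8,-0.38,0],[0.8,-0.38,0],[0.8,-0.38,0],[0.87,-0.38,0],[0,0,0],[0,0,0]],"spin":[0,0,0,0,0,0],"grip":[1,1,1,1,1,1]}'
python3 - <<'E'
from meas import *
s=env.snapshot("wrist");t=env.snapshot("top");cv2.imwrite("pics/w4.png",s["image"]);print(rackpose(s,[.5476,.0028]))
st=env.read_state();x,y,z,w=st["ee_rot"];print(st["ee_pos"].round(4),"jaw yaw",np.arctan2(2*y*y-1,2*x*y).round(3))
c=np.array([.5477,.0029]);R=lambda v,z:[*(c+np.array([[.904,.427],[-.427,.904]])@np.array(v)/1000),z]
print([(v,px(s,R(v,z)).round(0)) for v,z in [((-82,0),.027),((-106,0),.027),((-33,29),.044),((-33,-29),.044),((0,-29),.044),((0,29),.044)]])
E
```

```text
time_s: 15.35
ee_pos: [0.464, 0.043, 0.1543]
ee_rot: [0.216, 0.976, 0.001, 0.003]
force: [-0.1, -0.3, 1.3]
grip_width: 0.0852
time_s: 15.85
ee_pos: [0.5441, 0.0046, 0.149]
ee_rot: [0.217, 0.976, -0.0, -0.001]
force: [-0.5, -0.3, 0.5]
grip_width: 0.0855
(((547.0816040039062, 2.8543853759765625), (89.56513214111328, 97.49152374267578), 64.89553833007812), np.int32(5530))
[0.5435 0.0051 0.1495] jaw yaw 1.134
[((-82, 0), array([323., 124.])), ((-106, 0), array([323.,  88.])), ((-33, 29), array([363., 197.])), ((-33, -29), array([282., 197.])), ((0, -29), array([283., 241.])), ((0, 29), array([361., 241.]))]
```

View pics/w4.png

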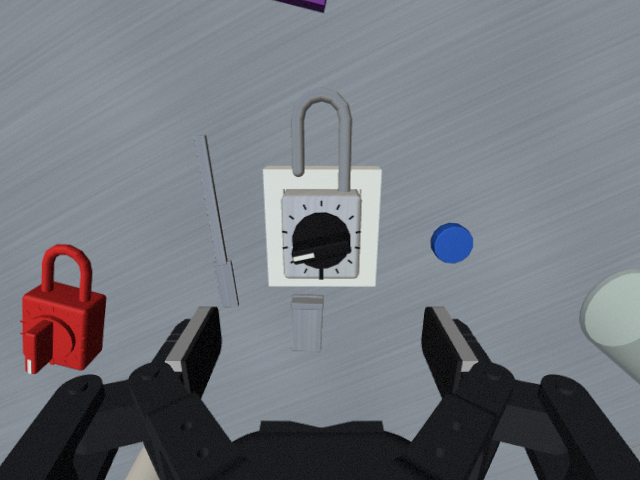

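```bash
python3 - <<'E'
from meas import *
s=env.snapshot("wrist");im=s["image"]
c=np.array([.5476,.0029]);Rm=np.array([[.904,.427],[-.427,.904]])
L=lambda q,z:(Rm.T@(at(s,q,z)[:2]-c)*1000).round(1)
for r in env.outline_of("shackle",s)[:3]:
    ys,xs=np.where(r["region"]);print(r["conf"],r["xy"],ys.min(),xs[ys==ys.min()].mean())
    q=(xs[ys==ys.min()].mean(),ys.min());print(L(q,.027),L(q,.0315))
print("free leg end",L((299,176),.027),"case edge",L((320,190),.044))
cv2.imwrite("pics/c5.png",cv2.resize(im[80:290,250:400],None,fx=4,fy=4,interpolation=cv2.INTER_CUBIC)[:, :][:840,:][:600])
print(im[82:102,321].mean(1).round(0))
E
```

```text
0.83 [336.8, 128.9] 89 321.0
[-106.2   -1.1] [-105.9   -1.1]
0.64 [77.8, 264.7] 246 63.0
[  11.1 -210.8] [   9.4 -207.3]
free leg end [-45.5 -17.2] case edge [-38.5  -1.5]
[146. 147. 145. 145. 145. 143. 135. 137. 140. 139. 138. 136. 136. 138.
 137. 129. 117. 102.  83.  70.]
```

View pics/c5.png

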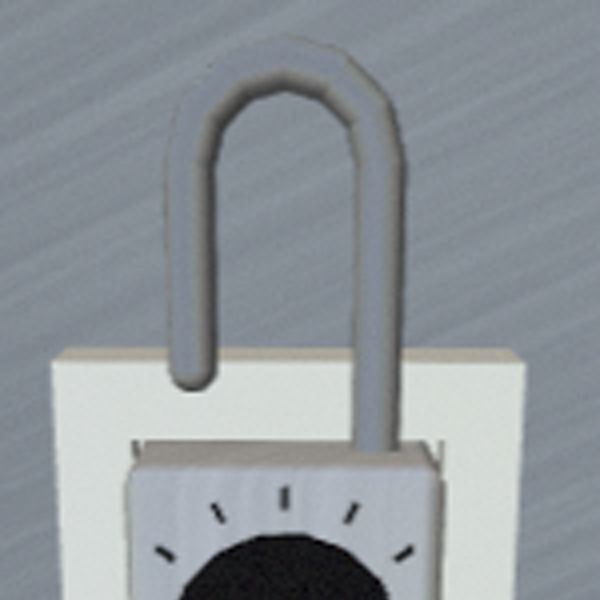

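The bow tip measures −106 mm against 106 mm expected when fully open, so the shackle is at its stop. The free leg end is clear of the case in the crop, at (190,385). Now I'll grasp the case across its width.

```bash
python3 -m jog '{"delta_pos":[[0,0,-0.9],[0,0,-0.9],[0,0,-0.9],[0,0,-0.9],[0,0,-0.9],[0,0,-0.5],[0,0,-0.26],[0,0,0],[0,0,0]],"spin":[0,0,0,0,0,0,0,0,0],"grip":[1,1,1,1,1,1,1,1,1]}'
python3 -m jog '{"delta_pos":[[0,0,0],[0,0,0],[0,0,0],[0,0,0],[0,0,0],[0,0,0],[0,0,0],[0,0,0]],"spin":[0,0,0,0,0,0,0,0],"grip":[0.2,0.2,0.2,0.2,0.2,0.2,0.2,0.2]}' 80
```

```text
time_s: 16.8
ee_pos: [0.5448, 0.0048, 0.0196]
ee_rot: [0.217, 0.976, 0.0, 0.0]
force: [0.2, 0.6, 0.2]
grip_width: 0.086
time_s: 17.47
ee_pos: [0.5451, 0.0047, 0.0203]
ee_rot: [0.217, 0.976, 0.0, 0.001]
force: [-3.7, 0.4, 9.8]
grip_width: 0.0562
```

```bash
python3 -m jog '{"delta_pos":[[0,0,0.1],[0,0,0.2],[0,0,0.3],[0,0,0.4],[0,0,0.5],[0,0,0.5],[0,0,0.5],[0,0,0.5],[0,0,0.5],[0,0,0.5]],"spin":[0,0,0,0,0,0,0,0,0,0],"grip":[0.2,0.2,0.2,0.2,0.2,0.2,0.2,0.2,0.2,0.2]}'
python3 -m jog '{"delta_pos":[[0,0,0.6],[0,0,0.6],[0,0,0.6],[0,0,0.6],[0,0,0.6],[0,0,0.6],[0,0,0.6],[0,0,0.5],[0,0,0.4],[0,0,0.3]],"spin":[0,0,0,0,0,0,0,0,0,0],"grip":[0.2,0.2,0.2,0.2,0.2,0.2,0.2,0.2,0.2,0.2]}'
python3 -m jog '{"delta_pos":[[0,0,0],[0,0,0],[0,0,0],[0,0,0],[0,0,0],[0,0,0]],"spin":[0,0,0,0,0,0],"grip":[0.2,0.2,0.2,0.2,0.2,0.2]}'
python3 - <<'E'
from h import *
s=env.snapshot("scene");w=env.snapshot("wrist")
p=px(s,[.54,.005,.2]).astype(int);print(p)
y0=max(0,p[1]-150);a=s["image"][y0:y0+300,max(0,p[0]-200):p[0]+200]
b=w["image"][0:480,120:520]
cv2.imwrite("pics/f.png",np.hstack([cv2.resize(a,(400,300)),cv2.resize(b,(400,480))[90:390]]))
E
```

```text
time_s: 18.3
ee_pos: [0.5442, 0.0048, 0.1203]
ee_rot: [0.217, 0.976, 0.0, 0.0]
force: [-0.2, 0.1, -5.2]
grip_width: 0.0565
time_s: 19.13
ee_pos: [0.5443, 0.0048, 0.2553]
ee_rot: [0.217, 0.976, 0.0, 0.0]
force: [-0.5, 0.0, -5.2]
grip_width: 0.056
time_s: 19.63
ee_pos: [0.5443, 0.0047, 0.2534]
ee_rot: [0.217, 0.976, -0.0, -0.0]
force: [1.0, -0.1, -5.3]
grip_width: 0.0564
[360 210]
```

View pics/f.png

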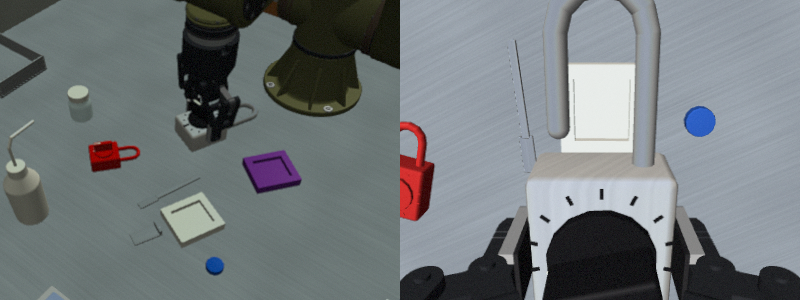

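```bash
python3 -m jog '{"delta_pos":[[0,0,0.1],[0,0,0.1],[0,0,0],[0,0,0],[0,0,0]],"spin":[0,0,0,0,0],"grip":[0.2,0.2,0.2,0.2,0.2]}'
python3 - <<'E'
from h import *
s=env.snapshot("wrist");st=env.read_state();u=st["ee_pos"][2]-.0203+.010;print("underside",u.round(4),st["dq"].round(3))
c=st["ee_pos"][:2]+np.array([.5476-.5451,.0029-.0047]);Rm=np.array([[.904,.427],[-.427,.904]])
R=lambda v,z:[*(c+Rm@np.array(v)/1000),u+z]
r=env.outline_of("shackle",s)[0];ys,xs=np.where(r["region"]);print("tip obs row",ys.min(),"level/±3deg pred",[px(s,R((-106,0),.017+.102*np.tan(np.radians(t))))[1].round(1) for t in (0,3,-3)])
print("front top edge corners pred",px(s,R((-33,29),.034)),px(s,R((-33,-29),.034)))
cv2.imwrite("pics/g.png",s["image"])
E
```

```text
time_s: 20.15
ee_pos: [0.5444, 0.0047, 0.2588]
ee_rot: [0.217, 0.976, 0.0, 0.0]
force: [0.0, -0.5, -6.0]
grip_width: 0.0563
underside 0.2484 [-0.     0.    -0.001 -0.001 -0.001  0.001]
tip obs row 210 level/±3deg pred [np.float64(59.4), np.float64(57.0), np.float64(61.5)]
front top edge corners pred [401.20235736 271.10077355] [243.49656244 270.57292545]
```

View pics/g.png

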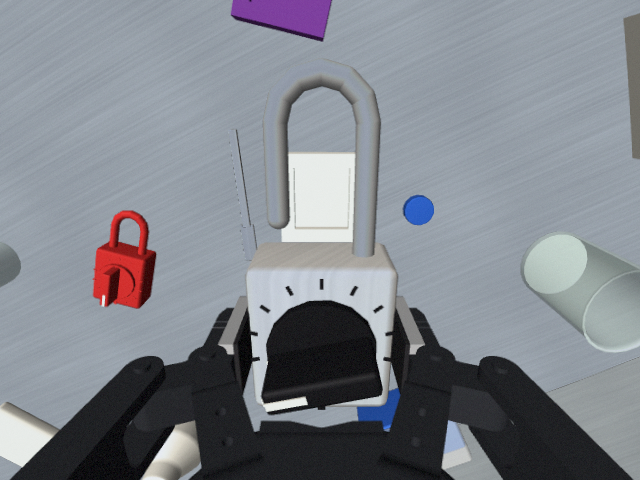

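The lock is level: its bow tip shows at row 60 in the picture against 59.4 predicted. The outline network's row 210 belonged to the red look-alike. Handing in.

```bash
python3 -c "
from cell import env
print(env.sign_off())"
```

```text
the job is handed in; nothing more can be done
None
```

The job is done and handed in at about 20 s on the robot's clock, well under the 69 s limit. The arm is still holding the opened lock above the bench.

- **Dial:** it started three clicks short of zero. I turned it clockwise to the zero mark and released it, and it rested there about 1.7 s with the pointer on the mark. I then turned it three more clicks clockwise, released it, and the picture showed the pointer about 77° past zero, which is the third click.
- **Shackle:** I pulled it to its stop while the lock lay in the rack. The force rose to about 19 N at the end, and the bow tip measured 106 mm from the lock's centre, which is the full 24 mm.
- **Presenting the lock:** I gripped the case at 80 N and lifted it. At hand-in it was at rest, dial up, with its underside about 248 mm above the bench. By eye its bow tip lay at row 60 in the picture, against 59.4 expected for a level lock.
- **Other things:** the spatula, tube cap and hasp looked untouched in the last pictures. I judged this by eye and did not measure it.

Three checks or commands went wrong along the way:
- One jog call was refused because a turn was over the limit, so I repeated it with smaller values.
- One rack fit failed on the distant top picture, and I relied on the wrist camera instead.
- In the last level check the outline network picked the red look-alike's shackle, which is why I read the bow tip by eye.

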